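Gingerbread round from baking sheet to stacking gauge on a palette knife

TASK

Slip the palette knife flat under the gingerbread round on the baking sheet, running the round against the sheet's far rim, then carry it level on the blade to the stacking gauge and lower it between the four guide rods until the blade rests on the platform, whose height you must find by feel. Draw the knife out through the gap between the two front rods so that the round is left lying flat on the platform, and lay the knife down flat on the open worktop. Be gentle: never touch the round with the fingers, press it hard, tip or drop it, do not press hard on the sheet or the gauge with the knife, and leave the bowl, tub and mug where they are.

Things in the scene. Friction and masses are not known exactly. Their poses are not given: they have to be found in the camera images.
- knife: Cranked palette knife, 150 g, centre of mass 40 mm behind the blade's centre. Steel blade 120 x 50 x 2 mm. Origin: centre of the blade's underside; x points to the tip edge (x = +60 mm), z up. From the blade's rear edge (x = -60) a 16 mm wide crank rises to the level handle. It lies stably on its blade, handle in the air, and stays so if put down flat.
- knife_grip (a point): Grip point on the axis of the black handle, at x = -105, y = 0, z = 36 mm in the knife's frame (165 mm behind the tip edge). The handle runs from x = -88 to -188 mm, 18 mm wide (y) and 20 mm tall. Close the fingers across it (along the knife's y).
- biscuit: Hard-baked brown gingerbread round with three almonds on top, about 70 g, 80 mm across, 14 mm thick. Origin: centre of its underside. Its lower edge is undercut (73 mm across at the foot, 80 mm at 3 mm height): a blade sliding on the sheet gets under it, one a few mm too high hits its side. Loose on the sheet, up to 35 mm short of the far rim.
- sheet: Dark steel baking sheet, fixed, 220 mm (x) by 200 mm (y). Origin: centre of its underside on the worktop; x points from its open front edge (no rim, towards the robot) to its far rim, z up. Floor top 3 mm above the worktop; the far and side rims are 3 mm thick and rise to 14 mm above the worktop (16 mm with the bead).
- sheet_far (a point): Middle of the foot of the far rim's inner face, on the sheet's floor (x = +107, z = 3 mm in the sheet's frame). The face is upright, square to the sheet's x. The blade pushes the round to this rim, where it rides up onto the blade; with the tip against the rim the round's centre is 40 mm behind the tip.
- gauge: Steel stacking gauge, fixed: 130 mm base disc; four 8 mm guide rods 46.5 mm from its axis at 50, 130, 230, 310 degrees from its x axis, straight to 56 mm above the worktop, flaring out 9 mm up to 78 mm. Between them a 76 mm platform, clamped with its top anywhere from 14 to 36 mm above the worktop: not measured, feel for it. Origin: centre of underside. Gaps at -x (front) and +x, 63 mm.
- bowl: Bystander: steel mixing bowl, 140 mm across, 75 mm high, origin at the centre of its underside. Leave it alone.
- tub: Bystander: white plastic tub with red lid, 84 mm across, 100 mm high, origin at the centre of its underside. Leave it alone.
- mug: Bystander: white mug, 76 mm across, 85 mm high, origin at the centre of its underside. Leave it alone.
- gauge_axis (a point): Point on the gauge's upright axis, 8 mm above the worktop (top of the base disc, under the platform). The centre of the round must end over it; between the rods the round has 2.5 mm play all round. The blade goes in along the gauge's x axis, tip to +x, and fits both gaps.

How it is judged:
By the outcome, as a careful person would: the job done as asked, in the order asked, and still so for the second after the job is handed in, with the robot touching nothing.
It also fails if it takes over 69 s, if anything falls off the work surface, if the arm or the gripper's body presses on something with over 40 N, if the wrist force passes 120 N, or if a joint passes its speed limit or range.

ROBOT

A 7-joint arm with a two-finger parallel gripper is mounted at the origin on the work surface. World frame = base frame: x ahead of the robot, y to its left, z up, the work surface at z = 0. Lengths are in m, angles in rad, forces in N, time in s.
With the tool pointing down it reaches from about 0.425 to 0.875 m from the base axis. Payload 4.7 kg.
Tool frame: the origin (TCP) lies on the centre line of the jaws, within the pads' length; the fingertips stand ahead of it and the grasp point (between the pads) lies 2 mm behind it (nose_length is the z of the fingertips in the tool frame, in m); z points along the fingers, y is the line along which they close (so a half turn about z gives the same grasp; the last joint's range is limited). The gripper opens to 87 mm and grips with 3 to 60 N. Pads are 19 mm wide; open, the fingers measure 117 mm over their backs; the gripper's body (75 mm by 190 mm) begins 51 mm behind the grasp point.
Start: joints at [1.117, 0.321, -0.07, 1.45, 0.023, 1.371, -0.057], TCP at [0.293, -0.58, 0.24] pointing down, gripper open.
Joint ranges: [-2.86, 2.86], [-0.3, 2.09], [-1.38, 1.24], [0.06, 2.45], [-1.56, 4.7], [0.09, 2.05], [-2.69, 2.69]. Speed limits (rad/s): [2.57, 2.57, 3.14, 3.14, 3.14, 3.14, 3.14].

INTERFACE

Orientations are given as a rotation vector (axis times angle).
In Python, from bench import * gives the robot as it stands.
- The arm moves only by the tool send_rows, never from a script. Its arguments are lists of equal length, an entry for each row: "xyz": the shift along the tool's x, y, z in mm, a list of three; "dr": the turn, a rotation vector about the tool's x, y, z in rad, a list of three. A call has exactly 10 rows; each row is the pose to reach, as a shift and turn from the pose commanded when the call began, along the tool's axes at that moment; what a row does not reach only later rows make up. A row lasts 1/12 s, in which the tool goes at most 41.7 mm and 7.16 degrees, less where a joint would pass 70% of its speed; a pose out of reach is approached as far as the arm can. A call with a gripper value outside its range is refused whole. "jaw" is the finger opening in mm, from 0 to 87, set as the call begins (left out, the last holds). The fingers move at their own pace and stop on an object; "grip_force" is the grip in N (left out, the last holds). Time passes only in rows, so rows that repeat a pose let the fingers close, or fill a call up. It gives the time, the measured TCP pose, the force, the opening and the grip force at its end, in the units of the state.
- get_state(): the state, without advancing time (a new reading comes with each control period).
- get_image(name): name is "scene" or "top"; returns the picture (400x640x3 uint8, red, green, blue); there is no depth.
- calibration(name): a dict with "vfov" (degrees; the focal length in pixels is half the picture's height over the tangent of half this angle, whatever the lens; pixels are square), "cx", "cy" (the principal point, pixels), "k1" (the pictures are not rectified: a ray, as slopes to the right and down, at radius r is drawn at 1 + k1 r^2 times it, then the intrinsics apply), "rvec" (rotation vector, rad) and "tvec" (3), from world to camera coordinates, as OpenCV has them. Camera axes: x right, y down, z forward; pixel columns grow to the right and rows downward; lengths in m; the calibration is good to about 2 mm. A picture is of the moment at which its call begins. calibration takes no time and is no camera call.
- close_job(): hands the job in; it is judged then, once.
The state is a dict: "time": time; "joint_positions": joint angles; "qd": joint speeds; "joint_torque": joint torques, N m; "position": TCP position; "tool_rot": TCP orientation; "ft_force": force on the tool from outside, world axes, zero at the start; "torque": the same for the moment, N m; "grip_width": opening from 0.0 (shut) to 1.0 (fully open); "grip_force": force on a finger pad.
Only numpy, scipy, OpenCV 4.12 (cv2) and the standard library are available. Lean on these libraries where they do the work, as an engineer would, in place of code of your own. Each camera call takes 0.05 s, during which the arm holds its last target. There are 200 camera calls.

## Working session

There is one attempt and no reset: what is moved stays moved. The work goes in short steps, Python scripts to look and compute and a tool call to move; the robot and the scene stay as the last step left them, time stands still between calls to the robot, and variables do not carry over. Pictures are saved under pics/ and viewed, at most 10 in all, crops included, and the job is handed in when it is done.

Besides the shell and the picture viewer there is one more tool, called after "Emit:" as name(argument=value, ...) on one line, values as JSON. send_rows: Moves the arm, as the interface text tells. Its arguments: {"type":"object","properties":{"xyz":{"type":"array"},"dr":{"type":"array"},"jaw":{"type":"number"},"grip_force":{"type":"number"}},"required":["xyz","dr"]}

```bash
mkdir -p pics; ls
python3 - <<'E'
from bench import *
import cv2
for n in("scene","top"):
    im=get_image(n); cv2.imwrite(f"pics/{n}0.png",im[:,:,::-1]); print(calibration(n))
s=get_state(); print(s)
E
```

```text
pics
{'vfov': 45.45695770616082, 'cx': 320.7289790831897, 'cy': 197.36643890435627, 'k1': -0.0062004585153857565, 'rvec': array([ 2.25930761,  0.6451537 , -0.2654614 ]), 'tvec': array([-0.47504721, -0.16751909,  1.54359237])}
{'vfov': 46.41410710406634, 'cx': 319.5245766177504, 'cy': 210.08105942515448, 'k1': -0.06822112425686143, 'rvec': array([ 2.20770137, -2.15145177,  0.0908175 ]), 'tvec': array([-0.00212498,  0.59669623,  1.55947322])}
{'time': 0.1, 'joint_positions': array([ 1.11711207,  0.32180862, -0.07009358,  1.45154079,  0.02261272,
        1.3707968 , -0.05690012]), 'qd': array([ 0.00087769, -0.00116296,  0.00085687, -0.00269374,  0.00032126,
       -0.00037239, -0.00035039]), 'joint_torque': array([ 5.46077335e-04, -4.92569876e+01, -4.05575149e-01, -3.13399780e+01,
       -6.42279047e-02,  3.95387644e-02,  8.74538227e-05]), 'position': array([ 0.29284267, -0.57977934,  0.23853826]), 'tool_rot': array([-3.05439246e+00, -7.27779042e-01,  7.96448347e-04]), 'ft_force': array([-0.05163268, -0.03047581, -0.36438149]), 'torque': array([-0.02940513, -0.02205705,  0.06718673]), 'grip_force': 0.0, 'grip_width': 0.9963834796328894}
```

View pics/top0.png

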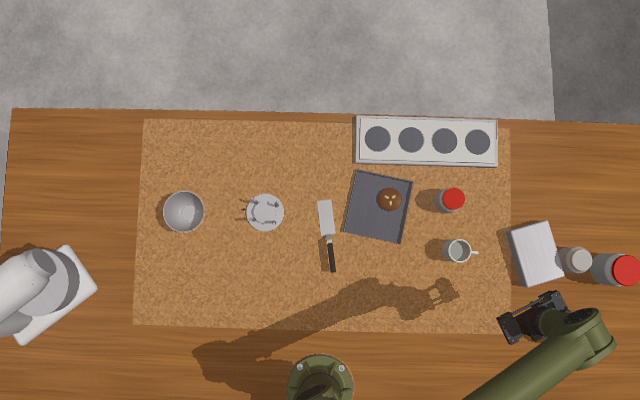

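View pics/scene0.png

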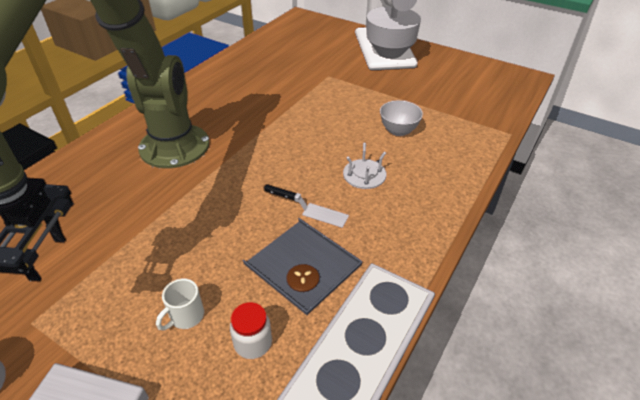

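The top view shows the knife with its blade at about (326,218) and its handle to (332,265), the gauge at (265,212), the sheet with corners (356,170), (412,181), (401,243) and (344,231), and the round at (390,199). The scene view shows the same layout, with the gauge rods at about (365,165). Next I'll crop and enlarge for detail.

Run:
```python
import cv2
a=cv2.imread("pics/top0.png")[160:280,235:425]; cv2.imwrite("pics/c1.png",cv2.resize(a,None,fx=4.2,fy=4.2,interpolation=cv2.INTER_CUBIC))
b=cv2.imread("pics/scene0.png")[140:320,240:400]; cv2.imwrite("pics/c2.png",cv2.resize(b,None,fx=3.3,fy=3.3,interpolation=cv2.INTER_CUBIC))
```

```text
(no output)
```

View pics/c1.png

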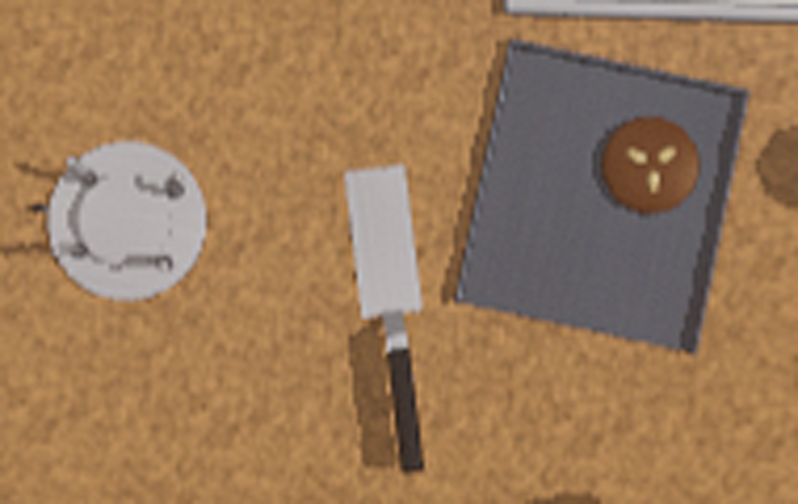

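View pics/c2.png

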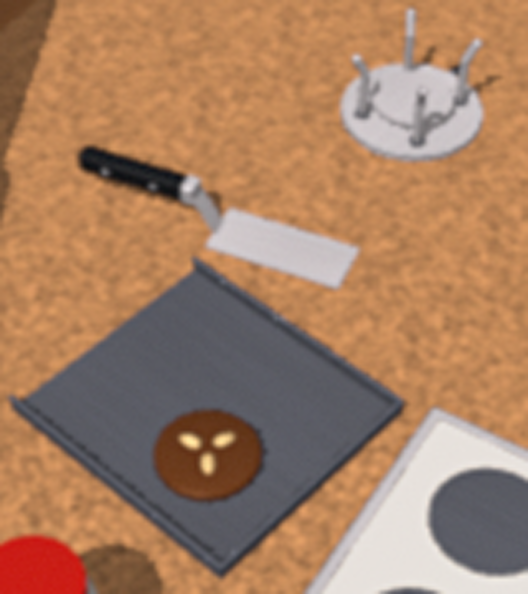

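The crops show the rod feet and tips clearly in the scene view. The sheet's far rim is at the top of the top view, and its open front edge is at the bottom.

```bash
cat > h.py <<'E'
import numpy as np, cv2
from scipy.spatial.transform import Rotation as R
from bench import *
def cam(n):
    c=calibration(n); f=200/np.tan(np.radians(c['vfov']/2))
    return c,f,R.from_rotvec(c['rvec']).as_matrix(),np.array(c['tvec'])
def ray(n,p):
    c,f,M,t=cam(n); d=(np.atleast_2d(p).astype(float)-[c['cx'],c['cy']])/f; u=d.copy()
    for _ in range(20): u=d/(1+c['k1']*(u**2).sum(1,keepdims=True))
    return -M.T@t,np.c_[u,np.ones(len(u))]@M
def plane(n,p,z):
    o,d=ray(n,p); return (o+d*((z-o[2])/d[:,2:]))[:,:2]*1000  # mm
def proj(n,P):
    c,f,M,t=cam(n); q=np.atleast_2d(P)/1000@M.T+t; u=q[:,:2]/q[:,2:]
    return u*(1+c['k1']*(u**2).sum(1,keepdims=True))*f+[c['cx'],c['cy']]
E
cat > m.py <<'E'
from h import *
import bench
print({k:getattr(bench,k) for k in dir(bench) if 'nose' in k})
off={'top':(235,160,4.2),'scene':(240,140,3.3)}
def px(n,pts): a=off[n]; return (np.array(pts,float)+.5)/a[2]-.5+a[:2]
def comp(m,seed,fill=True):
    n,l=cv2.connectedComponents(m.astype(np.uint8)); k=l==l[seed[1],seed[0]]
    c,_=cv2.findContours(k.astype(np.uint8),cv2.RETR_EXTERNAL,cv2.CHAIN_APPROX_NONE); return c[0][:,0,:]
seeds={'top':dict(b=(382,195),d=(270,220),k=(326,215)),'scene':dict(b=(303,285),d=(365,180),k=(325,215))}
for n in('top','scene'):
    im=cv2.imread(f'pics/{n}0.png'); hsv=cv2.cvtColor(im,cv2.COLOR_BGR2HSV); s,v=hsv[...,1],hsv[...,2]
    light=(s<70)&(v>120)
    for k,z in(('d',.008),('k',.002)):
        try:
            c=comp(light,seeds[n][k]); w=plane(n,c,z); print(n,k,len(c),end=' ')
            if k=='d': print(cv2.minEnclosingCircle(w.astype(np.float32)), cv2.fitEllipse(w.astype(np.float32)))
            else: print(cv2.minAreaRect(w.astype(np.float32)))
        except Exception as e: print(n,k,e)
    bis=(s>110)&((hsv[...,0]<11)|(hsv[...,0]>175))&(v<190)
    c=comp(bis,seeds[n]['b']); w=plane(n,c,.010); print(n,'bis',cv2.fitEllipse(w.astype(np.float32)))
rt=px('scene',[(411,12),(358,58),(477,43),(421,92)]);rf=px('scene',[(408,65),(362,113),(462,100),(417,140)])
for nm,P in(('tips',plane('scene',rt,.078)),('feet',plane('scene',rf,.008))):
    print(nm,P.round(1).tolist(),P.mean(0).round(1))
sc=px('top',[(510,42),(747,92),(695,352),(455,300)])
print('sheet top',plane('top',sc,.010).round(1).tolist())
sc=px('scene',[(402,405),(220,572),(13,405),(197,262)])
print('sheet scn',plane('scene',sc,.014).round(1).tolist())
print('handle end top',plane('top',px('top',[(411,470),(398,350)]),.046).round(1).tolist(),'scene',plane('scene',px('scene',[(84,153),(190,180)]),.046).round(1).tolist())
E
python3 m.py
```

```text
{'nose_length': 0.017}
top d 109 ((588.5618896484375, 202.51719665527344), 68.06836700439453) ((586.2032470703125, 201.3683624267578), (127.18254852294922, 129.13934326171875), 129.20315551757812)
top k 109 ((561.4486083984375, -10.555717468261719), (150.7095947265625, 50.82148742675781), 8.452226638793945)
top bis ((671.8773803710938, 12.752593994140625), (1630.731201171875, 2836.033203125), 1.500701904296875)
scene d 166 ((567.0281982421875, 234.14010620117188), 108.62303161621094) ((581.6110229492188, 220.0366668701172), (121.04584503173828, 200.94784545898438), 19.855375289916992)
scene k 131 ((549.5584716796875, -7.4654541015625), (177.8920440673828, 67.11827850341797), 0.5193935632705688)
scene bis ((260.6641845703125, 508.52490234375), (2247.994873046875, 3156.058837890625), 123.56704711914062)
tips [[559.0, 245.9], [550.7, 162.3], [629.9, 237.2], [619.1, 150.8]] [589.7 199.1]
feet [[556.2, 255.8], [553.1, 172.2], [622.2, 237.3], [612.9, 166.3]] [586.1 207.9]
sheet top [[741.3, -109.3], [705.1, -305.3], [490.6, -264.8], [528.0, -68.6]]
sheet scn [[745.5, -110.8], [708.3, -305.2], [497.7, -265.9], [532.7, -68.9]]
handle end top [[391.4, -35.0], [485.8, -22.4]] scene [[398.2, -38.3], [493.0, -18.2]]
```

```bash
cat > m2.py <<'E'
from h import *
from scipy.optimize import least_squares
import sys
tag=sys.argv[1] if len(sys.argv)>1 else '0'
box={'top':dict(b=(374,184,406,216),d=(240,188,290,238),k=(312,195,340,243),h=(322,238,342,277)),
'scene':dict(b=(284,258,324,296),d=(338,140,392,192),k=(296,200,352,230))}
def msk(n,k,f):
    im=cv2.imread(f'pics/{n}{tag}.png'); hsv=cv2.cvtColor(im,cv2.COLOR_BGR2HSV).astype(int)
    m=np.zeros(im.shape[:2],np.uint8); x0,y0,x1,y1=box[n][k]; m[y0:y1,x0:x1]=f(*[hsv[y0:y1,x0:x1,i] for i in range(3)])
    l,lab,st,ce=cv2.connectedComponentsWithStats(m); return (lab==1+np.argmax(st[1:,4])).astype(np.uint8)
def circ(w,r):
    g=least_squares(lambda p:np.hypot(*(w-p[:2]).T)-p[2],[*np.median(w,0),r],loss='soft_l1',f_scale=1.5); return g.x.round(1)
cont=lambda m:cv2.findContours(m,cv2.RETR_EXTERNAL,cv2.CHAIN_APPROX_NONE)[0][0][:,0,:]
for n in('top','scene'):
    m=msk(n,'b',lambda h,s,v:s>80); print(n,'bis',circ(plane(n,cont(m),.008),40))
    m=msk(n,'d',lambda h,s,v:(s<75)&(v>90)); print(n,'disc',circ(plane(n,cont(m),.008),65))
    m=msk(n,'k',lambda h,s,v:(s<75)&(v>110)); w=plane(n,np.argwhere(m)[:,::-1],.002)
    t=w[:,0].max(); 
    for _ in range(3):
        q=w[w[:,0]>t-118]; c,e=cv2.PCACompute(q.astype(np.float64),None)[:2] if 0 else (q.mean(0),np.linalg.svd(q-q.mean(0),full_matrices=False)[2][0])
        e=e*np.sign(e[0]); 
    rr=cv2.minAreaRect(q.astype(np.float32)); print(n,'blade c',c.round(1),'yaw',np.degrees(np.arctan2(e[1],e[0])).round(2),'rect',np.round(rr[0],1),np.round(rr[1],1),round(rr[2],1),'xmax',t.round(1))
m=msk('top','h',lambda h,s,v:v<75); w=plane('top',np.argwhere(m)[:,::-1],.043); e=np.linalg.svd(w-w.mean(0),full_matrices=False)[2][0];e*=np.sign(e[0])
print('handle',w.mean(0),np.degrees(np.arctan2(e[1],e[0])),w.min(0),w.max(0))
E
python3 m2.py
```

```text
top bis [ 643.  -226.2   38.6]
top disc [586.1 201.4  64.2]
top blade c [577.4  -8.6] yaw 9.24 rect [576.8  -8.4] [119.3  51.3] 8.0 xmax 637.7
scene bis [ 643.5 -222.7   39.2]
scene disc [586.2 208.1  72.1]
scene blade c [579.5  -7.4] yaw 9.63 rect [577.6  -7. ] [120.1  52.8] 8.5 xmax 638.6
handle [438.1617178 -29.3373658] 7.992436760034127 [392.87059198 -43.31420477] [485.79665548 -17.93038852]
```

```bash
cat > go.py <<'E'
# usage: go.py x y z yaw [tag] : shift/turn in tool axes from measured pose to TCP target (mm, deg; tool x at yaw, z down)
from h import *
import sys
def go(x,y,z,yaw):
    s=get_state(); M=R.from_rotvec(s['tool_rot']); p=s['position']*1000
    T=R.from_euler('z',yaw,degrees=True)*R.from_euler('x',180,degrees=True)
    print('t',round(s['time'],2),'pos',p.round(2),'xaxis yaw',np.degrees(np.arctan2(*M.as_matrix()[1::-1,0])).round(2),'zax',M.as_matrix()[:,2].round(4),'f',s['ft_force'].round(2),'tq',s['torque'].round(3),'w',round(s['grip_width']*87,1),round(s['grip_force'],1))
    print('xyz',(M.inv().apply(np.array([x,y,z])-p)).round(1),'dr',(M.inv()*T).as_rotvec().round(4))
if __name__=='__main__': go(*map(float,sys.argv[1:5]))
E
python3 go.py 473 -23.2 120 8.3
```

```text
t 0.1 pos [ 292.84 -579.78  238.54] xaxis yaw 26.8 zax [-9.0e-04  1.5e-03 -1.0e+00] f [-0.05 -0.03 -0.36] tq [-0.029 -0.022  0.067] w 86.7 0.0
xyz [ 411.8 -415.3  119.2] dr [-0.0017  0.0004  0.323 ]
```

Emit:
send_rows(xyz=[[20,-20,0],[50,-50,0],[80,-80,0],[108,-109,0],[136,-137,0],[164,-165,0],[192,-194,10],[220,-222,20],[248,-250,30],[276,-278,40]], dr=[[0,0,0.02],[0,0,0.05],[0,0,0.08],[0,0,0.1],[0,0,0.13],[0,0,0.16],[0,0,0.19],[0,0,0.22],[0,0,0.25],[0,0,0.28]], jaw=60)

```text
time: 0.93
position: [0.414, -0.2056, 0.199]
tool_rot: [3.128, 0.292, -0.0]
ft_force: [0.2, -0.1, 0.6]
grip_width: 0.693
grip_force: 0.0
```

```bash
python3 go.py 473 -23.2 70 8.3
```

```text
t 0.93 pos [ 414.   -205.63  198.98] xaxis yaw 10.66 zax [-1.e-04 -4.e-04 -1.e+00] f [ 0.2  -0.1   0.57] tq [ 0.019 -0.037 -0.032] w 60.3 0.0
xyz [  91.8 -168.4  128.9] dr [0.0004 0.0002 0.0412]
```

Emit:
send_rows(xyz=[[15,-28,15],[30,-56,30],[46,-84,50],[61,-112,70],[75,-138,90],[86,-158,108],[92,-168,120],[92,-168.4,129],[92,-168.4,129],[92,-168.4,129]], dr=[[0,0,0.01],[0,0,0.02],[0,0,0.03],[0,0,0.04],[0,0,0.041],[0,0,0.041],[0,0,0.041],[0,0,0.041],[0,0,0.041],[0,0,0.041]])

```text
time: 1.77
position: [0.4724, -0.0262, 0.0702]
tool_rot: [3.133, 0.229, -0.002]
ft_force: [0.7, -0.5, 0.9]
grip_width: 0.689
grip_force: 0.0
```

```bash
python3 go.py 473 -23.2 34 8.3
python3 - <<'E'
from h import *
a=get_image('top');b=get_image('scene')
a=cv2.resize(a[170:290,270:390,::-1],None,fx=4,fy=4,interpolation=2); b=cv2.resize(b[110:250,230:370,::-1],None,fx=480/140,fy=480/140,interpolation=2)
cv2.imwrite('pics/g1.png',cv2.resize(np.hstack([a,b]),(800,400)))
E
```

```text
t 1.77 pos [472.38 -26.18  70.2 ] xaxis yaw 8.34 zax [-1.4e-03 -4.0e-04 -1.0e+00] f [ 0.74 -0.45  0.94] tq [-0.041  0.028  0.049] w 59.9 0.0
xyz [ 1.1 -2.9 36.2] dr [0.0002 0.0015 0.0008]
```

View pics/g1.png

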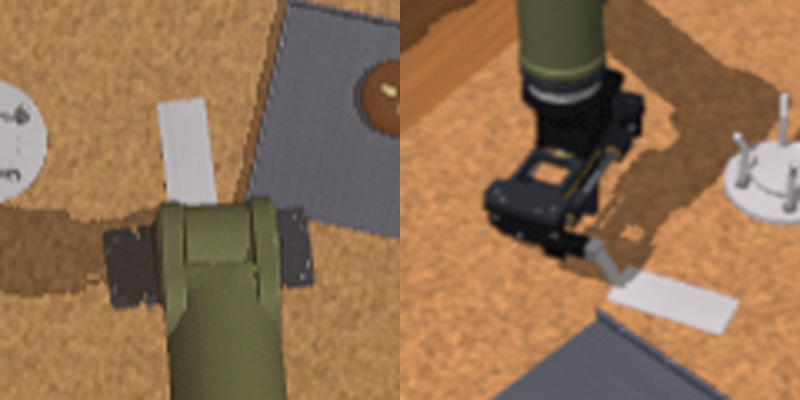

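The gripper body straddles the handle line: the blade is at (190,150) in the left crop and the fingers sit across the handle. I'll go down and close.

Emit:
send_rows(xyz=[[0.5,-1,8],[1,-2,16],[1,-2.9,24],[1,-2.9,31],[1,-2.9,35],[1,-2.9,36],[1,-2.9,36],[1,-2.9,36],[1,-2.9,36],[1,-2.9,36]], dr=[[0,0,0.0],[0,0.001,0.001],[0,0.0015,0.001],[0,0.0015,0.001],[0,0.0015,0.001],[0,0.0015,0.001],[0,0.0015,0.001],[0,0.0015,0.001],[0,0.0015,0.001],[0,0.0015,0.001]])

```text
time: 2.7
position: [0.4739, -0.022, 0.0349]
tool_rot: [3.133, 0.229, 0.004]
ft_force: [0.1, 0.6, 1.3]
grip_width: 0.689
grip_force: 0.0
```

Emit:
send_rows(xyz=[[0,0,0],[0,0,0],[0,0,0],[0,0,0],[0,0,0],[0,0,0],[0,0,0],[0,0,0],[0,0,0],[0,0,0]], dr=[[0,0,0],[0,0,0],[0,0,0],[0,0,0],[0,0,0],[0,0,0],[0,0,0],[0,0,0],[0,0,0],[0,0,0]], jaw=5, grip_force=50)

```text
time: 3.53
position: [0.4736, -0.022, 0.0345]
tool_rot: [-3.133, -0.229, -0.002]
ft_force: [0.3, 0.1, 0.0]
grip_width: 0.205
grip_force: 50.0
```

```bash
python3 go.py 473 -23.2 64 8.3
```

```text
t 3.53 pos [473.55 -21.98  34.52] xaxis yaw 8.35 zax [ 1.4e-03  2.0e-04 -1.0e+00] f [0.26 0.13 0.04] tq [0.07  0.015 0.022] w 17.8 50.0
xyz [ -0.7   1.1 -29.5] dr [ 0.     -0.0014  0.0009]
```

Emit:
send_rows(xyz=[[0,0,-2],[0,0,-5],[0,0,-9],[0,0,-14],[0,0,-20],[0,0,-26],[0,0,-32],[0,0,-37],[0,0,-40],[0,0,-40]], dr=[[0,0,0],[0,0,0],[0,0,0],[0,0,0],[0,0,0],[0,0,0],[0,0,0],[0,0,0],[0,0,0],[0,0,0]])

```text
time: 4.37
position: [0.4741, -0.0221, 0.0754]
tool_rot: [3.133, 0.229, 0.005]
ft_force: [0.5, 0.3, -1.5]
grip_width: 0.201
grip_force: 50.0
```

```bash
python3 go.py 425.9 -183.9 66 -10.7
```

```text
t 4.37 pos [474.11 -22.05  75.44] xaxis yaw 8.35 zax [ 3.e-03 -3.e-04 -1.e+00] f [ 0.49  0.25 -1.46] tq [-0.007  0.118 -0.012] w 17.5 50.0
xyz [-71.2 153.1   9.3] dr [ 2.000e-04 -3.000e-03  3.326e-01]
```

Emit:
send_rows(xyz=[[-5,8,0],[-14,28,0],[-23,48,0],[-32,68,1],[-41,88,3],[-50,108,5],[-59,127,7],[-66,142,8],[-70,150,9],[-71.2,153,9]], dr=[[0,0,0.02],[0,0,0.06],[0,0,0.1],[0,0,0.145],[0,0,0.19],[0,-0.001,0.235],[0,-0.001,0.275],[0,-0.001,0.31],[0,-0.001,0.328],[0,-0.001,0.3326]])

```text
time: 5.2
position: [0.4244, -0.1855, 0.0651]
tool_rot: [-3.127, 0.299, 0.0]
ft_force: [-0.7, 0.4, -0.7]
grip_width: 0.202
grip_force: 50.0
```

Emit:
send_rows(xyz=[[0,0,0],[0,0,0],[0,0,0],[0,0,0],[0,0,0],[0,0,0],[0,0,0],[0,0,0],[0,0,0],[0,0,0]], dr=[[0,0,0],[0,0,0],[0,0,0],[0,0,0],[0,0,0],[0,0,0],[0,0,0],[0,0,0],[0,0,0],[0,0,0]])

```text
time: 6.03
position: [0.4253, -0.1837, 0.0654]
tool_rot: [-3.128, 0.293, -0.001]
ft_force: [-0.0, -0.8, -1.1]
grip_width: 0.202
grip_force: 50.0
```

```bash
python3 go.py 425.9 -183.9 40 -10.7
cat > blade.py <<'E'
# blade tip pose from the two views vs expectation; args: tag
from h import *
import sys
tag=sys.argv[1]
s=get_state(); M=R.from_rotvec(s['tool_rot']).as_matrix(); p=s['position']*1000
bz=p[2]-34.5+2; tip=p+165*M[:,0]; tip[2]=bz
ims={n:get_image(n)[:,:,::-1].copy() for n in('top','scene')}
for n,im in ims.items():
    cv2.imwrite(f'pics/{n}{tag}.png',im)
    hsv=cv2.cvtColor(im,cv2.COLOR_BGR2HSV).astype(int); q=proj(n,p-[0,0,p[2]-bz]+105*M[:,0])[0].astype(int)
    m=((hsv[...,1]<40)&(hsv[...,2]>140)).astype(np.uint8); 
    P=np.array([p+M@np.array([x,y,0]) for x,y in((45,-27),(45,27),(175,27),(175,-27))]); P[:,2]=bz
    r=np.zeros_like(m); cv2.fillConvexPoly(r,cv2.convexHull(np.vstack([proj(n,P)+d for d in((-3,-3),(3,3),(3,-3),(-3,3))]).astype(np.int32)),1)
    m&=r; w=plane(n,np.argwhere(m)[:,::-1],bz/1000); L=(np.c_[w,np.full(len(w),p[2])]-p)@M
    k=(L[:,0]>70); L2=L[k]
    tipx=np.percentile(L[np.abs(L[:,1])<18,0],99.5)
    sl=np.polyfit(*[np.array(v) for v in zip(*[(x,L[(abs(L[:,0]-x)<5),1].mean()) for x in range(75,155,8)])],1)
    print(n,'tip x in tool',tipx.round(1),'y of mid at tip',np.polyval(sl,165).round(1),'at 105',np.polyval(sl,105).round(1),'yaw err deg',np.degrees(sl[0]).round(2),len(L))
E
python3 blade.py 1
```

```text
t 6.03 pos [ 425.29 -183.73   65.44] xaxis yaw -10.7 zax [ 5.e-04  1.e-04 -1.e+00] f [-0.02 -0.84 -1.13] tq [0.068 0.126 0.015] w 17.6 50.0
xyz [ 0.6  0.1 25.4] dr [-0.0002 -0.0004 -0.    ]
top tip x in tool 162.9 y of mid at tip 2.0 at 105 2.6 yaw err deg -0.5 508
scene tip x in tool 164.8 y of mid at tip 1.0 at 105 0.5 yaw err deg 0.43 790
```

Emit:
send_rows(xyz=[[0.3,-0.5,4],[0.6,-1.5,9],[0.6,-1.5,15],[0.6,-1.5,20],[0.6,-1.5,23],[0.6,-1.5,25],[0.6,-1.5,25.5],[0.6,-1.5,25.5],[0.6,-1.5,25.5],[0.6,-1.5,25.5]], dr=[[0,0,0],[0,0,0],[0,0,0],[0,0,0],[0,0,0],[0,0,0],[0,0,0],[0,0,0],[0,0,0],[0,0,0]])

```text
time: 6.97
position: [0.4264, -0.1825, 0.0402]
tool_rot: [-3.128, 0.293, -0.001]
ft_force: [1.0, 0.3, -2.1]
grip_width: 0.198
grip_force: 50.0
```

```bash
python3 go.py 425.9 -182.4 37.5 -10.7
```

```text
t 6.97 pos [ 426.41 -182.45   40.18] xaxis yaw -10.71 zax [ 9.e-04 -1.e-04 -1.e+00] f [ 0.97  0.26 -2.08] tq [ 0.074  0.145 -0.012] w 17.3 50.0
xyz [-0.5  0.   2.7] dr [-0.0001 -0.0009 -0.0001]
```

Emit:
send_rows(xyz=[[0,0,0.3],[0,0,0.6],[0,0,0.9],[0,0,1.2],[0,0,1.5],[0,0,1.8],[0,0,2.1],[0,0,2.4],[0,0,2.7],[0,0,2.7]], dr=[[0,0,0],[0,-0.001,0],[0,-0.002,0],[0,-0.003,0],[0,-0.003,0],[0,-0.003,0],[0,-0.003,0],[0,-0.003,0],[0,-0.003,0],[0,-0.003,0]])

```text
time: 7.8
position: [0.4264, -0.1824, 0.0374]
tool_rot: [-3.128, 0.293, 0.003]
ft_force: [-1.0, 0.6, 1.8]
grip_width: 0.198
grip_force: 50.0
```

```bash
python3 go.py 425.9 -182.4 37.5 -10.7;python3 go.py 425.9 -182.4 37.5 -10.7
```

```text
t 7.8 pos [ 426.38 -182.44   37.44] xaxis yaw -10.7 zax [-2.1e-03  5.0e-04 -1.0e+00] f [-0.98  0.6   1.81] tq [0.028 0.064 0.003] w 17.2 50.0
xyz [-0.5  0.1 -0.1] dr [-0.0001  0.0022 -0.    ]
t 7.8 pos [ 426.38 -182.44   37.44] xaxis yaw -10.7 zax [-2.1e-03  5.0e-04 -1.0e+00] f [-0.98  0.6   1.81] tq [0.028 0.064 0.003] w 17.2 50.0
xyz [-0.5  0.1 -0.1] dr [-0.0001  0.0022 -0.    ]
```

Emit:
send_rows(xyz=[[1.5,0,0],[4.5,0,0],[8.5,0,0],[12.5,0,0],[16.5,0,0],[20.5,0,0],[24.5,0,0],[28.5,0,0],[32.5,0,0],[36,0,0]], dr=[[0,0,0],[0,0,0],[0,0,0],[0,0,0],[0,0,0],[0,0,0],[0,0,0],[0,0,0],[0,0,0],[0,0,0]])

```text
time: 8.63
position: [0.4622, -0.1892, 0.0374]
tool_rot: [-3.128, 0.293, 0.003]
ft_force: [-1.4, 0.5, 5.0]
grip_width: 0.203
grip_force: 50.0
```

```bash
python3 go.py 555.8 -207 37.5 -10.7
```

```text
t 8.63 pos [ 462.22 -189.17   37.41] xaxis yaw -10.7 zax [-2.1e-03  5.0e-04 -1.0e+00] f [-1.42  0.48  4.98] tq [0.096 0.329 0.008] w 17.6 50.0
xyz [95.3  0.1 -0.3] dr [-0.0001  0.0022  0.0001]
```

Emit:
send_rows(xyz=[[2,0,-0.1],[5,0,-0.2],[8,0,-0.2],[11,0,-0.2],[14,0,-0.2],[17,0,-0.2],[20,0,-0.2],[23,0,-0.2],[26,0,-0.2],[28,0,-0.2]], dr=[[0,0,0],[0,0,0],[0,0,0],[0,0,0],[0,0,0],[0,0,0],[0,0,0],[0,0,0],[0,0,0],[0,0,0]])

```text
time: 9.47
position: [0.4895, -0.1943, 0.0374]
tool_rot: [-3.128, 0.293, 0.004]
ft_force: [-1.9, 0.5, 6.3]
grip_width: 0.2
grip_force: 50.0
```

```bash
python3 go.py 555.8 -207 37.5 -10.7
python3 - <<'E'
from h import *
a=get_image('top');b=get_image('scene')
a=cv2.resize(a[160:250,335:425,::-1],(400,400),interpolation=2); b=cv2.resize(b[220:320,240:340,::-1],(400,400),interpolation=2)
cv2.imwrite('pics/g2.png',np.hstack([a,b]))
E
```

```text
t 9.47 pos [ 489.55 -194.31   37.44] xaxis yaw -10.7 zax [-2.2e-03  6.0e-04 -1.0e+00] f [-1.93  0.54  6.33] tq [ 0.131  0.308 -0.018] w 17.4 50.0
xyz [67.5  0.2 -0.2] dr [-0.0002  0.0023  0.    ]
```

View pics/g2.png

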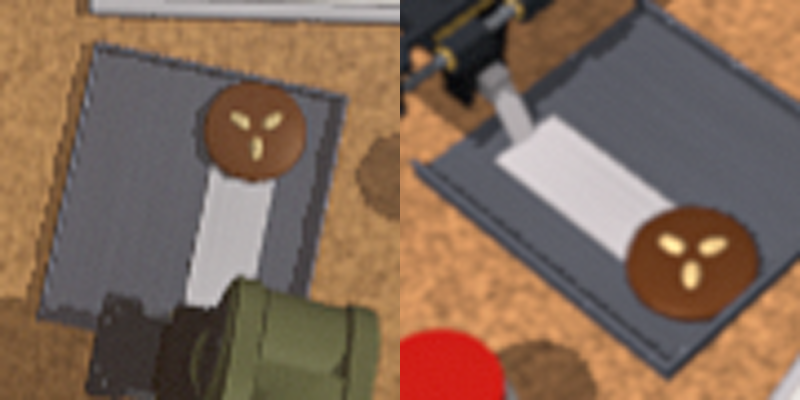

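The round is near the far rim and centred on the blade's line. In the left crop the round is at (255,130) and the blade comes in from below at (230,240).

Emit:
send_rows(xyz=[[2,0,-0.2],[5,0,-0.3],[8,0,-0.3],[11,0,-0.3],[14,0,-0.3],[17,0,-0.3],[20,0,-0.3],[23,0,-0.3],[26,0,-0.3],[28,0,-0.3]], dr=[[0,0,0],[0,0,0],[0,0,0],[0,0,0],[0,0,0],[0,0,0],[0,0,0],[0,0,0],[0,0,0],[0,0,0]])

```text
time: 10.4
position: [0.517, -0.1995, 0.0375]
tool_rot: [-3.127, 0.293, 0.004]
ft_force: [-2.9, 0.5, 5.4]
grip_width: 0.202
grip_force: 50.0
```

```bash
python3 go.py 555.8 -207 37.5 -10.7
```

```text
t 10.4 pos [ 517.01 -199.47   37.52] xaxis yaw -10.7 zax [-2.3e-03  7.0e-04 -1.0e+00] f [-2.91  0.48  5.38] tq [ 0.126  0.398 -0.044] w 17.6 50.0
xyz [39.5  0.2 -0.1] dr [-0.0003  0.0024  0.0001]
```

Emit:
send_rows(xyz=[[2,0,0],[5,0,0],[8,0,0],[11,0,0],[14,0,0],[17,0,0],[20,0,0],[23,0,0],[26,0,0],[29,0,0]], dr=[[0,0,0],[0,0,0],[0,0,0],[0,0,0],[0,0,0],[0,0,0],[0,0,0],[0,0,0],[0,0,0],[0,0,0]])

```text
time: 11.23
position: [0.5454, -0.2048, 0.0375]
tool_rot: [-3.127, 0.293, 0.004]
ft_force: [-2.8, 0.3, 5.2]
grip_width: 0.199
grip_force: 50.0
```

Emit:
send_rows(xyz=[[0.5,0,0],[1,0,0],[1.5,0,0],[2,0,0],[2.5,0,0],[3,0,0],[3.5,0,0],[4,0,0],[4.5,0,0],[5,0,0]], dr=[[0,0,0],[0,0,0],[0,0,0],[0,0,0],[0,0,0],[0,0,0],[0,0,0],[0,0,0],[0,0,0],[0,0,0]])

```text
time: 12.07
position: [0.55, -0.2058, 0.0375]
tool_rot: [-3.127, 0.293, 0.004]
ft_force: [-1.8, 0.3, 5.9]
grip_width: 0.202
grip_force: 50.0
```

```bash
python3 go.py 555.8 -207 37.5 -10.7
python3 - <<'E'
from h import *
a=get_image('top');b=get_image('scene')
a=cv2.resize(a[160:250,335:425,::-1],(400,400),interpolation=2); b=cv2.resize(b[220:320,240:340,::-1],(400,400),interpolation=2)
cv2.imwrite('pics/g3.png',np.hstack([a,b]))
E
```

```text
t 12.07 pos [ 549.97 -205.76   37.51] xaxis yaw -10.7 zax [-2.5e-03  6.0e-04 -1.0e+00] f [-1.8   0.35  5.88] tq [0.077 0.31  0.035] w 17.5 50.0
xyz [ 6.   0.1 -0. ] dr [-0.0002  0.0026 -0.    ]
```

View pics/g3.png

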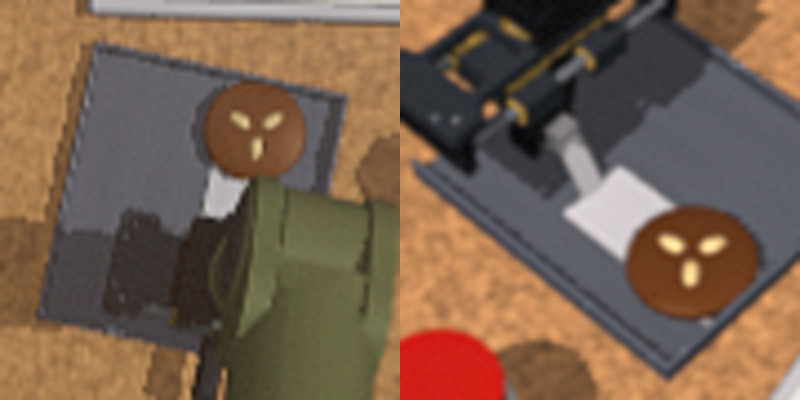

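The round is riding on the blade against the rim, at (255,130) in the left crop. I'll creep to rim contact.

Emit:
send_rows(xyz=[[0.5,0,0],[1,0,0],[1.5,0,0],[2,0,0],[2.5,0,0],[3,0,0],[3.5,0,0],[4,0,0],[4,0,0],[4,0,0]], dr=[[0,0,0],[0,0,0],[0,0,0],[0,0,0],[0,0,0],[0,0,0],[0,0,0],[0,0,0],[0,0,0],[0,0,0]])

```text
time: 13.0
position: [0.554, -0.2065, 0.0375]
tool_rot: [-3.127, 0.293, 0.004]
ft_force: [-1.6, 0.4, 5.5]
grip_width: 0.202
grip_force: 50.0
```

Emit:
send_rows(xyz=[[0.4,0,0],[0.7,0,0],[1.0,0,0],[1.3,0,0],[1.6,0,0],[1.8,0,0],[2,0,0],[2,0,0],[2,0,0],[2,0,0]], dr=[[0,0,0],[0,0,0],[0,0,0],[0,0,0],[0,0,0],[0,0,0],[0,0,0],[0,0,0],[0,0,0],[0,0,0]])

```text
time: 13.83
position: [0.5555, -0.2068, 0.0375]
tool_rot: [-3.127, 0.293, 0.005]
ft_force: [-2.8, 0.2, 5.9]
grip_width: 0.2
grip_force: 50.0
```

```bash
python3 go.py 555.8 -207 37.5 -10.7
```

```text
t 13.83 pos [ 555.49 -206.79   37.5 ] xaxis yaw -10.7 zax [-3.3e-03  8.0e-04 -1.0e+00] f [-2.78  0.22  5.86] tq [0.164 0.502 0.04 ] w 17.4 50.0
xyz [ 0.3  0.1 -0. ] dr [-0.0001  0.0034 -0.    ]
```

Emit:
send_rows(xyz=[[0.2,0,0],[0.4,0,0],[0.6,0,0],[0.8,0,0],[1,0,0],[1,0,0],[1,0,0],[1,0,0],[1,0,0],[1,0,0]], dr=[[0,0,0],[0,0,0],[0,0,0],[0,0,0],[0,0,0],[0,0,0],[0,0,0],[0,0,0],[0,0,0],[0,0,0]])

```text
time: 14.67
position: [0.5555, -0.2068, 0.0375]
tool_rot: [-3.127, 0.293, 0.009]
ft_force: [-5.4, 1.8, 8.4]
grip_width: 0.199
grip_force: 50.0
```

```bash
python3 go.py 555.8 -207 37.5 -10.7
```

```text
t 14.67 pos [ 555.54 -206.81   37.47] xaxis yaw -10.71 zax [-0.0054  0.0012 -1.    ] f [-5.4   1.76  8.43] tq [0.324 1.058 0.025] w 17.3 50.0
xyz [ 0.3  0.1 -0. ] dr [-0.0002  0.0055 -0.0002]
```

Emit:
send_rows(xyz=[[-0.8,0,0],[-1.5,0,-0.3],[-1.5,0,-1],[-1.5,0,-2],[-1.5,0,-3.5],[-1.5,0,-5],[-1.5,0,-7],[-1.5,0,-9],[-1.5,0,-11],[-1.5,0,-13]], dr=[[0,0,0],[0,0,0],[0,0.0003,0],[0,0.0006,0],[0,0.001,0],[0,0.0015,0],[0,0.002,0],[0,0.0025,0],[0,0.003,0],[0,0.003,0]])

```text
time: 15.5
position: [0.5554, -0.2068, 0.0506]
tool_rot: [-3.128, 0.293, -0.001]
ft_force: [0.2, -0.2, -2.5]
grip_width: 0.201
grip_force: 50.0
```

Emit:
send_rows(xyz=[[0,0,-3],[0,0,-7],[0,0,-12],[0,0,-18],[0,0,-25],[0,0,-32],[0,0,-38],[0,0,-43],[0,0,-46],[0,0,-48]], dr=[[0,0,0],[0,0,0],[0,0,0],[0,0,0],[0,0,0],[0,0,0],[0,0,0],[0,0,0],[0,0,0],[0,0,0]])

```text
time: 16.33
position: [0.5556, -0.2069, 0.0991]
tool_rot: [3.128, -0.293, 0.002]
ft_force: [-0.1, 0.4, -2.6]
grip_width: 0.199
grip_force: 50.0
```

```bash
python3 go.py 522 208 140 -7
cat > bis.py <<'E'
# round's centre on the blade, in the tool frame (expected x 125)
from h import *
from m2f import circ,cont
import sys
s=get_state(); M=R.from_rotvec(s['tool_rot']).as_matrix(); p=s['position']*1000
zt=p[2]-34.5+2
C=p+125*M[:,0]; C[2]=zt
for n in('top','scene'):
    im=get_image(n)[:,:,::-1].copy(); cv2.imwrite(f'pics/{n}{sys.argv[1]}.png',im); hsv=cv2.cvtColor(im,cv2.COLOR_BGR2HSV).astype(int)
    r=np.zeros(im.shape[:2],np.uint8); cv2.circle(r,proj(n,C+[0,0,8])[0].astype(int).tolist(),22,1,-1)
    m=(r>0)&(hsv[...,1]>165-0)&((hsv[...,0]<12)|(hsv[...,0]>174))&(hsv[...,2]<150); m=cv2.morphologyEx(m.astype(np.uint8),cv2.MORPH_OPEN,np.ones((3,3),np.uint8))
    l,lab,st,ce=cv2.connectedComponentsWithStats(m); m=(lab==1+np.argmax(st[1:,4])).astype(np.uint8)
    c=circ(plane(n,cont(m),(zt+8)/1000),40); L=M.T@(np.array([c[0],c[1],p[2]])-p)
    print(n,'round world',c,'tool xy',L[:2].round(1))
E
cat > m2f.py <<'E'
from h import *
from scipy.optimize import least_squares
def circ(w,r):
    w=w[cv2.convexHull(w.astype(np.float32),returnPoints=False)[:,0]] if 0 else w
    return least_squares(lambda p:np.hypot(*(w-p[:2]).T)-p[2],[*np.median(w,0),r],loss='soft_l1',f_scale=1.5).x.round(1)
cont=lambda m:cv2.findContours(m,cv2.RETR_EXTERNAL,cv2.CHAIN_APPROX_NONE)[0][0][:,0,:]
E
python3 bis.py 2; python3 blade.py 3
```

```text
t 16.33 pos [ 555.64 -206.9    99.07] xaxis yaw -10.71 zax [ 1.2e-03 -2.0e-04 -1.0e+00] f [-0.05  0.36 -2.62] tq [0.073 0.169 0.016] w 17.3 50.0
xyz [-110.1 -401.4  -41. ] dr [ 0.     -0.0012 -0.0647]
top tip x in tool 161.4 y of mid at tip nan at 105 nan yaw err deg nan 68
scene tip x in tool 164.4 y of mid at tip nan at 105 nan yaw err deg nan 357Traceback (most recent call last):
  File "bis.py", line 12, in <module>
    l,lab,st,ce=cv2.connectedComponentsWithStats(m); m=(lab==1+np.argmax(st[1:,4])).astype(np.uint8)
                                                               ~~~~~~~~~^^^^^^^^^^
    return _wrapfunc(a, 'argmax', axis=axis, out=out, **kwds)
    return bound(*args, **kwds)
ValueError: attempt to get argmax of an empty sequence
blade.py:17: RuntimeWarning: Mean of empty slice.
  sl=np.polyfit(*[np.array(v) for v in zip(*[(x,L[(abs(L[:,0]-x)<5),1].mean()) for x in range(75,155,8)])],1)
  ret = ret.dtype.type(ret / rcount)
```

Run:
```python
from h import *
s=get_state(); M=R.from_rotvec(s['tool_rot']).as_matrix(); p=s['position']*1000
C=p+125*M[:,0]; C[2]=p[2]-25
for n in('top','scene'):
    im=cv2.imread(f'pics/{n}3.png'); h=cv2.cvtColor(im,cv2.COLOR_BGR2HSV); q=proj(n,C)[0].round().astype(int); print(n,q, h[q[1],q[0]-26:q[0]+27:4].tolist(),h[q[1]+5,q[0]-26:q[0]+27:4].tolist())
```

```text
top [394 186] [[0, 13, 78], [10, 11, 71], [163, 23, 76], [165, 13, 76], [12, 149, 106], [12, 154, 114], [18, 111, 161], [12, 150, 119], [13, 148, 121], [12, 137, 130], [132, 14, 93], [5, 34, 136], [16, 128, 177], [15, 126, 180]] [[173, 13, 77], [162, 17, 76], [174, 17, 76], [170, 21, 74], [13, 155, 84], [12, 149, 111], [11, 149, 118], [20, 99, 196], [12, 143, 125], [13, 129, 142], [170, 21, 74], [15, 134, 188], [15, 127, 175], [14, 124, 113]]
scene [313 269] [[113, 22, 105], [115, 27, 105], [6, 51, 131], [12, 189, 109], [11, 181, 111], [11, 193, 107], [15, 134, 145], [12, 186, 107], [12, 193, 107], [12, 189, 108], [12, 187, 108], [120, 27, 66], [113, 30, 67], [120, 27, 76]] [[115, 29, 107], [115, 26, 106], [145, 16, 93], [12, 188, 114], [11, 190, 113], [12, 193, 111], [18, 114, 239], [12, 176, 113], [11, 183, 113], [12, 187, 113], [12, 200, 102], [167, 10, 186], [113, 31, 65], [111, 27, 66]]
```

```bash
sed -i 's/m=(r>0).*v*;/XX/; s/    m=(r>0)&.*$/    m=((r>0)\&(hsv[...,1]>(120 if n=="top" else 150))\&(hsv[...,2]<150)).astype(np.uint8); m=cv2.morphologyEx(m,cv2.MORPH_OPEN,np.ones((3,3),np.uint8))/' bis.py; sed -i 's/^    XX.*$/    m=((r>0)\&(hsv[...,1]>80)\&(hsv[...,2]<150)).astype(np.uint8); m=cv2.morphologyEx(m,cv2.MORPH_OPEN,np.ones((3,3),np.uint8))/' bis.py; grep -n 'm=' bis.py; python3 bis.py 2; python3 m2.py 0 | grep disc
```

```text
9:    im=get_image(n)[:,:,::-1].copy(); cv2.imwrite(f'pics/{n}{sys.argv[1]}.png',im); hsv=cv2.cvtColor(im,cv2.COLOR_BGR2HSV).astype(int)
11:    m=((r>0)&(hsv[...,1]>80)&(hsv[...,2]<150)).astype(np.uint8); m=cv2.morphologyEx(m,cv2.MORPH_OPEN,np.ones((3,3),np.uint8))
12:    l,lab,st,ce=cv2.connectedComponentsWithStats(m); m=(lab==1+np.argmax(st[1:,4])).astype(np.uint8)
top round world [ 676.4 -232.7   37.7] tool xy [123.8   3. ]
scene round world [ 678.9 -232.7   38.9] tool xy [126.2   2.5]
top disc [586.1 201.4  64.2]
scene disc [586.2 208.1  72.1]
```

```bash
cat > disc.py <<'E'
from h import *
from m2f import *
for n,b in(('top',(240,188,290,238)),('scene',(338,140,392,192))):
    im=cv2.imread(f'pics/{n}0.png'); x0,y0,x1,y1=b; o,_=ray(n,[[0,0]]); o=o*1000; print(n,'cam',o.round())
    for T in(60,75,90):
        h=cv2.cvtColor(im,cv2.COLOR_BGR2HSV); m=np.zeros(im.shape[:2],np.uint8); m[y0:y1,x0:x1]=(h[y0:y1,x0:x1,1]<T)&(h[y0:y1,x0:x1,2]>90)
        m=cv2.morphologyEx(m,cv2.MORPH_OPEN,cv2.getStructuringElement(2,(9,9)))
        c=cont(m).astype(float); best=np.array([587,201.])
        u=(o[:2]-best); u/=np.hypot(*u)
        w8=plane(n,c,.008); w0=plane(n,c,0); near=((w8-best)@u>0)[:,None]; w=np.where(near,w0,w8)
        g=least_squares(lambda p:np.hypot(*(w-p[:2]).T)-p[2],[*best,64],loss='soft_l1',f_scale=.7).x; r=np.hypot(*(w-g[:2]).T)-g[2]
        print(T,g.round(1),(abs(r)<1.5).mean().round(2),len(w))
E
python3 disc.py
```

```text
top cam [ 466.   13. 1603.]
60 [585.7 200.7  61.9] 0.46 127
75 [586.1 200.7  62.8] 0.5 123
90 [586.4 200.7  63. ] 0.43 123
scene cam [1045. -802.  950.]
60 [587.3 204.   62.5] 0.68 105
75 [586.9 204.4  63.2] 0.76 105
90 [587.  204.2  63.7] 0.72 107
```

```bash
python3 go.py 463.1 219.7 135 -7; python3 go.py 509 3 135 -9
```

```text
t 16.58 pos [ 555.13 -206.68   97.97] xaxis yaw -10.7 zax [-3.e-04  5.e-04 -1.e+00] f [-0.98 -0.26 -2.91] tq [0.01  0.235 0.019] w 17.5 50.0
xyz [-169.6 -401.9  -36.8] dr [-0.0004  0.0003 -0.0646]
t 16.58 pos [ 555.13 -206.68   97.97] xaxis yaw -10.7 zax [-3.e-04  5.e-04 -1.e+00] f [-0.98 -0.26 -2.91] tq [0.01  0.235 0.019] w 17.5 50.0
xyz [ -84.3 -197.5  -36.9] dr [-0.0004  0.0003 -0.0297]
```

Emit:
send_rows(xyz=[[0,0,0],[-0.5,-1.1,-0.1],[-1.5,-3.4,-0.3],[-3.3,-7.7,-0.7],[-6,-14.3,-1.3],[-9.8,-23.3,-2.1],[-14.7,-34.9,-3.2],[-20.6,-48.8,-4.5],[-27.7,-65.6,-6],[-35.6,-84.4,-7.8]], dr=[[0,0,0],[0,0,0],[0,0,0],[0,0,0],[0,0,0],[0,0,0],[0,0,0],[0,0,0],[0,0,0],[0,0,0]])

```text
time: 17.42
position: [0.5355, -0.1155, 0.1064]
tool_rot: [-3.128, 0.293, -0.001]
ft_force: [0.0, 0.7, -1.7]
grip_width: 0.204
grip_force: 50.0
```

Emit:
send_rows(xyz=[[-8.7,-20.6,-1.9],[-18.2,-43.2,-4],[-28.2,-66.9,-6.2],[-38.6,-91.6,-8.4],[-49.2,-116.6,-10.7],[-59.8,-141.7,-13],[-70.2,-166.3,-15.3],[-80.2,-190,-17.5],[-89.7,-212.6,-19.6],[-98.4,-233.2,-21.5]], dr=[[0,0,0],[0,0,0],[0,0,0],[0,0,0],[0,0,0],[0,0,0],[0,0,0],[0,0,0],[0,0,0],[0,0,0]])

```text
time: 18.25
position: [0.4812, 0.1332, 0.1282]
tool_rot: [-3.128, 0.289, -0.002]
ft_force: [1.1, 0.4, -2.6]
grip_width: 0.206
grip_force: 50.0
```

Emit:
send_rows(xyz=[[-7.9,-18.8,-1.7],[-15,-35.5,-3.3],[-20.9,-49.5,-4.6],[-25.8,-61.1,-5.6],[-29.6,-70.1,-6.5],[-32.3,-76.7,-7.1],[-34.1,-80.9,-7.4],[-35.1,-83.3,-7.7],[-35.5,-84.3,-7.8],[-35.6,-84.4,-7.8]], dr=[[0,0,-0.004],[0,0,-0.012],[0,0,-0.022],[0,0,-0.032],[0,0,-0.042],[0,0,-0.052],[0,0,-0.059],[0,0,-0.063],[0,0,-0.0646],[0,0,-0.0646]])

```text
time: 19.08
position: [0.4636, 0.2193, 0.1354]
tool_rot: [3.136, -0.193, 0.001]
ft_force: [-0.1, -0.5, -1.0]
grip_width: 0.203
grip_force: 50.0
```

```bash
python3 go.py 463.1 219.7 135 -7; python3 bis.py 4
python3 - <<'E'
from h import *
a=cv2.imread('pics/top4.png')[170:250,225:305];b=cv2.imread('pics/scene4.png')[105:205,315:415]
cv2.imwrite('pics/g4.png',np.hstack([cv2.resize(a,(400,400),interpolation=2),cv2.resize(b,(400,400),interpolation=2)]))
E
```

```text
t 19.08 pos [463.61 219.25 135.43] xaxis yaw -7.04 zax [ 4.e-04 -1.e-04 -1.e+00] f [-0.07 -0.45 -1.04] tq [ 0.096  0.213 -0.075] w 17.6 50.0
xyz [-0.6 -0.4  0.4] dr [ 0.     -0.0004 -0.0008]
top round world [586.2 199.9  37.7] tool xy [124.    4.2]
scene round world [540.4 215.   62.8] tool xy [76.7 -5.2]
```

View pics/g4.png

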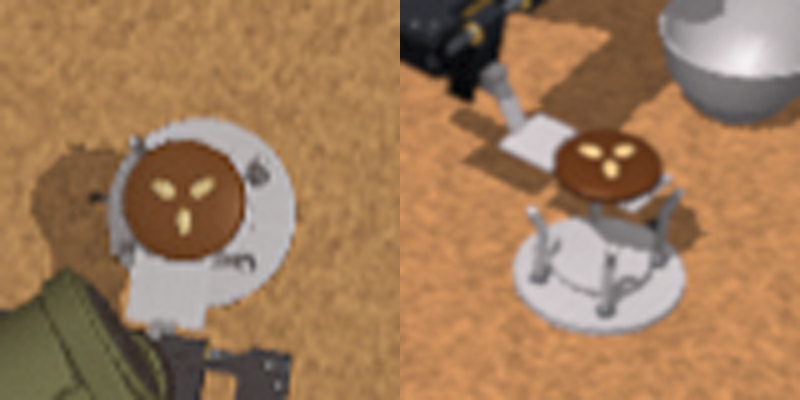

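The top crop shows the round over the gauge disc, shifted left by parallax only. The scene crop shows it above the four rods, level on the blade.

Run:
```python
from h import *
from m2f import *
s=get_state(); M=R.from_rotvec(s['tool_rot']).as_matrix(); p=s['position']*1000; zt=p[2]-32.5
im=cv2.imread('pics/scene4.png'); h=cv2.cvtColor(im,cv2.COLOR_BGR2HSV).astype(int)
C=p+125*M[:,0]; C[2]=zt+8; q=proj('scene',C)[0].round().astype(int); print(q)
print(h[q[1],q[0]-24:q[0]+25:3].tolist())
for S,V in((165,135),(170,135),(165,125)):
    m=np.zeros(im.shape[:2],np.uint8); sl=np.s_[q[1]-16:q[1]+17,q[0]-22:q[0]+23]; m[sl]=(h[sl][...,1]>S)&(h[sl][...,2]<V)
    m=cv2.morphologyEx(m,cv2.MORPH_CLOSE,np.ones((3,3),np.uint8)); m=cv2.morphologyEx(m,cv2.MORPH_OPEN,np.ones((5,5),np.uint8)); l,lab,st,ce=cv2.connectedComponentsWithStats(m); m=(lab==1+np.argmax(st[1:,4])).astype(np.uint8)
    print(circ(plane('scene',cont(m),(zt+8)/1000),39),st[1:].tolist())
```

```text
[367 145]
[[14, 145, 120], [11, 64, 136], [176, 9, 196], [170, 8, 203], [11, 199, 104], [12, 192, 105], [11, 190, 102], [11, 185, 106], [17, 122, 197], [11, 185, 102], [12, 193, 102], [12, 187, 105], [12, 176, 106], [14, 140, 188], [13, 139, 207], [13, 140, 198], [13, 139, 192]]
[589.9 191.1  30. ] [[355, 143, 25, 12, 208]]
[573.8 181.5  17.1] [[355, 143, 10, 9, 80], [370, 143, 9, 10, 79]]
[589.9 191.1  30. ] [[355, 143, 25, 12, 208]]
```

Run:
```python
from h import *
from m2f import *
s=get_state(); M=R.from_rotvec(s['tool_rot']).as_matrix(); p=s['position']*1000; zt=p[2]-32.5
im=cv2.imread('pics/scene4.png'); h=cv2.cvtColor(im,cv2.COLOR_BGR2HSV).astype(int); q=(367,145)
for S in(150,158,165):
    m=np.zeros(im.shape[:2],np.uint8); sl=np.s_[q[1]-16:q[1]+17,q[0]-22:q[0]+23]; m[sl]=(h[sl][...,1]>S)&(h[sl][...,2]<150)
    l,lab,st,ce=cv2.connectedComponentsWithStats(m); m=(lab==1+np.argmax(st[1:,4])).astype(np.uint8)
    c=cv2.convexHull(cont(m)); f=np.zeros_like(m); cv2.fillConvexPoly(f,c,1); c=cont(f)
    print(S,circ(plane('scene',c,(zt+8)/1000),39),st[1:,:].max(0))
```

```text
150 [588.7 198.7  40. ] [354 137  27  20 316]
158 [587.8 198.8  38.9] [354 137  26  19 292]
165 [588.1 199.1  38.2] [362 154  26  19 264]
```

Run:
```python
from h import *
a=cv2.imread('pics/top0.png')[194:230,245:285];b=cv2.imread('pics/scene0.png')[138:192,340:390]
# overlay predicted feet(z8,r46.5)/tips(z78,r55.5) rings drawn small for centre 587,202 yaw -7
A=cv2.resize(a,(400,360),interpolation=2);B=cv2.resize(b,(400,432),interpolation=2); A=cv2.copyMakeBorder(A,0,72,0,0,0)
for n,I,o,k in(('top',A,(245,194),10),('scene',B,(340,138),8)):
    for an in(50,130,230,310):
        t=np.radians(an-7)
        for r,z,c in((46.5,8,(0,0,255)),(46.5,56,(0,200,0)),(55.5,78,(255,0,0))):
            q=(proj(n,[587+r*np.cos(t),202+r*np.sin(t),z])[0]-o+.5)*k; cv2.circle(I,tuple(int(v) for v in q),3,c,1)
cv2.imwrite('pics/g5.png',np.hstack([A,B]))
```

```text
(no output)
```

View pics/g5.png

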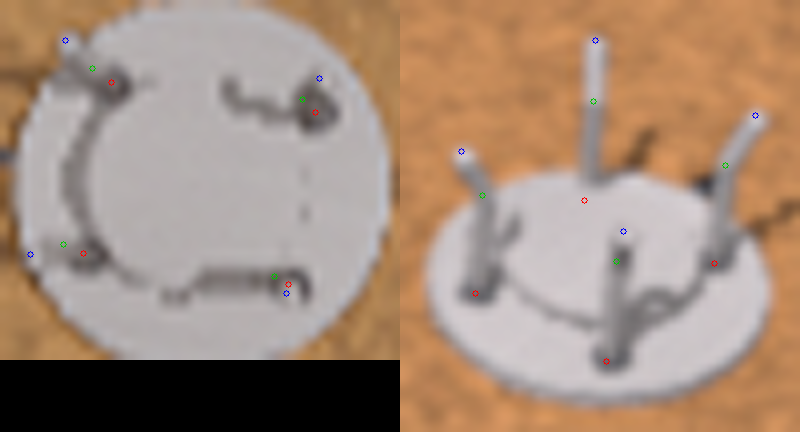

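The drawn prediction for (587, 202), yaw -7° fits the rods closely. The red feet land within about 0.5 px of the collars in both views, so the gauge pose is good to 1-2 mm. I'll nudge about 1.3 mm in y and go down.

Emit:
send_rows(xyz=[[0,-0.3,1],[0,-0.6,3],[0,-0.9,6],[0,-1.3,10],[0,-1.3,14],[0,-1.3,17],[0,-1.3,19],[0,-1.3,20],[0,-1.3,20],[0,-1.3,20]], dr=[[0,0,0],[0,0,0],[0,0,0],[0,0,0],[0,0,0],[0,0,0],[0,0,0],[0,0,0],[0,0,0],[0,0,0]])

```text
time: 20.02
position: [0.4636, 0.221, 0.1156]
tool_rot: [-3.135, 0.192, -0.001]
ft_force: [-0.3, 0.2, -1.9]
grip_width: 0.202
grip_force: 50.0
```

```bash
python3 go.py 463.8 220.5 94.5 -7; python3 bis.py 5; cp pics/scene5.png pics/s.png
python3 - <<'E'
from h import *
from m2f import *
s=get_state(); M=R.from_rotvec(s['tool_rot']).as_matrix(); p=s['position']*1000; zt=p[2]-32.5
im=cv2.imread('pics/scene5.png'); h=cv2.cvtColor(im,cv2.COLOR_BGR2HSV).astype(int); C=p+125*M[:,0]; C[2]=zt+8; q=proj('scene',C)[0].round().astype(int)
m=np.zeros(im.shape[:2],np.uint8); sl=np.s_[q[1]-16:q[1]+17,q[0]-22:q[0]+23]; m[sl]=(h[sl][...,1]>160)&(h[sl][...,2]<150)
l,lab,st,ce=cv2.connectedComponentsWithStats(m); m=(lab==1+np.argmax(st[1:,4])).astype(np.uint8)
c=cv2.convexHull(cont(m)); f=np.zeros_like(m); cv2.fillConvexPoly(f,c,1); c=cont(f)
print('scene',circ(plane('scene',c,(zt+8)/1000),39))
E
```

```text
t 20.02 pos [463.65 221.05 115.57] xaxis yaw -7.0 zax [ 6.e-04  2.e-04 -1.e+00] f [-0.27  0.15 -1.92] tq [0.118 0.2   0.024] w 17.6 50.0
xyz [ 0.2  0.5 21.1] dr [-0.0003 -0.0005  0.0001]
top round world [586.2 202.1  37.6] tool xy [123.9   3.9]
scene round world [562.9 202.5  49.5] tool xy [100.8   6.3]
scene [588.7 201.6  37.7]
```

Emit:
send_rows(xyz=[[0,0,2],[0,0,4],[0,0,6],[0,0,8],[0,0,10],[0,0,12],[0,0,14],[0,0,16],[0,0,18],[0,0,20]], dr=[[0,0,0],[0,0,0],[0,0,0],[0,0,0],[0,0,0],[0,0,0],[0,0,0],[0,0,0],[0,0,0],[0,0,0]])

```text
time: 20.95
position: [0.4636, 0.221, 0.0953]
tool_rot: [-3.136, 0.192, -0.001]
ft_force: [0.7, 0.1, -2.3]
grip_width: 0.198
grip_force: 50.0
```

Emit:
send_rows(xyz=[[0,0,1.5],[0,0,3],[0,0,4.5],[0,0,6],[0,0,7.5],[0,0,9],[0,0,10.5],[0,0,12],[0,0,13],[0,0,14]], dr=[[0,0,0],[0,0,0],[0,0,0],[0,0,0],[0,0,0],[0,0,0],[0,0,0],[0,0,0],[0,0,0],[0,0,0]])

```text
time: 21.78
position: [0.4636, 0.221, 0.0814]
tool_rot: [-3.136, 0.192, -0.001]
ft_force: [1.5, 0.0, -2.9]
grip_width: 0.202
grip_force: 50.0
```

```bash
python3 go.py 463.8 220.5 70.5 -7; sed 's/pics\/top4/pics\/top6/' /dev/null; python3 bis.py 6 | head -1
```

```text
t 21.78 pos [463.59 221.01  81.42] xaxis yaw -7.0 zax [ 5.e-04  1.e-04 -1.e+00] f [ 1.53  0.05 -2.94] tq [0.076 0.169 0.017] w 17.6 50.0
xyz [ 0.3  0.5 10.9] dr [-0.0002 -0.0004 -0.    ]
top round world [586.1 201.7  37.6] tool xy [123.9   4.2]
```

Emit:
send_rows(xyz=[[0,0,1],[0,0,2],[0,0,3],[0,0,4],[0,0,5],[0,0,6],[0,0,7],[0,0,8],[0,0,9],[0,0,9.5]], dr=[[0,0,0],[0,0,0],[0,0,0],[0,0,0],[0,0,0],[0,0,0],[0,0,0],[0,0,0],[0,0,0],[0,0,0]])

```text
time: 22.72
position: [0.4635, 0.221, 0.0719]
tool_rot: [-3.136, 0.192, -0.001]
ft_force: [0.4, -0.3, -2.8]
grip_width: 0.203
grip_force: 50.0
```

Emit:
send_rows(xyz=[[0,0,0.4],[0,0,0.8],[0,0,1.2],[0,0,1.6],[0,0,2],[0,0,2.4],[0,0,2.8],[0,0,3.2],[0,0,3.6],[0,0,4]], dr=[[0,0,0],[0,0,0],[0,0,0],[0,0,0],[0,0,0],[0,0,0],[0,0,0],[0,0,0],[0,0,0],[0,0,0]])

```text
time: 23.55
position: [0.4636, 0.221, 0.068]
tool_rot: [-3.136, 0.192, -0.001]
ft_force: [-0.3, 0.2, -1.2]
grip_width: 0.2
grip_force: 50.0
```

Emit:
send_rows(xyz=[[0,0,0.4],[0,0,0.8],[0,0,1.2],[0,0,1.6],[0,0,2],[0,0,2.4],[0,0,2.8],[0,0,3.2],[0,0,3.6],[0,0,4]], dr=[[0,0,0],[0,0,0],[0,0,0],[0,0,0],[0,0,0],[0,0,0],[0,0,0],[0,0,0],[0,0,0],[0,0,0]])

```text
time: 24.38
position: [0.4636, 0.221, 0.064]
tool_rot: [-3.136, 0.192, -0.001]
ft_force: [0.7, 0.0, -2.9]
grip_width: 0.202
grip_force: 50.0
```

Emit:
send_rows(xyz=[[0,0,0.4],[0,0,0.8],[0,0,1.2],[0,0,1.6],[0,0,2],[0,0,2.4],[0,0,2.8],[0,0,3.2],[0,0,3.6],[0,0,4]], dr=[[0,0,0],[0,0,0],[0,0,0],[0,0,0],[0,0,0],[0,0,0],[0,0,0],[0,0,0],[0,0,0],[0,0,0]])

```text
time: 25.22
position: [0.4636, 0.221, 0.06]
tool_rot: [-3.136, 0.192, -0.001]
ft_force: [-0.2, 0.2, -1.7]
grip_width: 0.199
grip_force: 50.0
```

Emit:
send_rows(xyz=[[0,0,0.4],[0,0,0.8],[0,0,1.2],[0,0,1.6],[0,0,2],[0,0,2.4],[0,0,2.8],[0,0,3.2],[0,0,3.6],[0,0,4]], dr=[[0,0,0],[0,0,0],[0,0,0],[0,0,0],[0,0,0],[0,0,0],[0,0,0],[0,0,0],[0,0,0],[0,0,0]])

```text
time: 26.05
position: [0.4637, 0.2211, 0.0561]
tool_rot: [-3.135, 0.192, -0.001]
ft_force: [0.1, -0.3, 0.0]
grip_width: 0.206
grip_force: 50.0
```

Emit:
send_rows(xyz=[[0,0,0],[0,0,0],[0,0,0],[0,0,0],[0,0,0],[0,0,0],[0,0,0],[0,0,0],[0,0,0.2],[0,0,0.4]], dr=[[0,0,0],[0,0,0],[0,0,0],[0,0,0],[0,0,0],[0,0,0],[0,0,0],[0,0,0],[0,0,0],[0,0,0]])

```text
time: 26.88
position: [0.4636, 0.2211, 0.0557]
tool_rot: [-3.136, 0.192, -0.001]
ft_force: [-1.0, 0.1, 0.5]
grip_width: 0.203
grip_force: 50.0
```

```bash
python3 go.py 463.8 220.5 56 -7; python3 bis.py 7 | head -1;python3 go.py 463.8 220.5 56 -7
```

```text
t 26.88 pos [463.64 221.09  55.74] xaxis yaw -7.0 zax [ 6.e-04  2.e-04 -1.e+00] f [-0.99  0.11  0.48] tq [ 0.017  0.091 -0.042] w 17.6 50.0
xyz [ 0.2  0.6 -0.3] dr [-0.0003 -0.0005  0.    ]
top round world [586.4 201.9  37.5] tool xy [124.2   4.1]
t 26.98 pos [463.65 221.1   55.77] xaxis yaw -7.0 zax [ 7.e-04  1.e-04 -1.e+00] f [-0.93 -0.33  1.07] tq [-0.03   0.052  0.043] w 17.6 50.0
xyz [ 0.2  0.6 -0.2] dr [-0.0002 -0.0006  0.0001]
```

Emit:
send_rows(xyz=[[0,0,0.1],[0,0,0.2],[0,0,0.3],[0,0,0.4],[0,0,0.5],[0,0,0.5],[0,0,0.5],[0,0,0.5],[0,0,0.5],[0,0,0.5]], dr=[[0,0,0],[0,0,0],[0,0,0],[0,0,0],[0,0,0],[0,0,0],[0,0,0],[0,0,0],[0,0,0],[0,0,0]])

```text
time: 27.82
position: [0.4636, 0.2211, 0.0552]
tool_rot: [-3.135, 0.192, -0.001]
ft_force: [-1.4, -0.0, 2.1]
grip_width: 0.202
grip_force: 50.0
```

```bash
python3 go.py 463.8 220.5 56 -7
python3 - <<'E'
from h import *
a=get_image('top')[170:250,225:305,::-1];b=get_image('scene')[105:205,315:415,::-1]
cv2.imwrite('pics/g6.png',np.hstack([cv2.resize(a,(400,400),interpolation=2),cv2.resize(b,(400,400),interpolation=2)]))
E
```

```text
t 27.82 pos [463.62 221.1   55.17] xaxis yaw -7.0 zax [ 6.e-04  2.e-04 -1.e+00] f [-1.41 -0.03  2.14] tq [0.036 0.1   0.017] w 17.5 50.0
xyz [ 0.2  0.6 -0.8] dr [-0.0003 -0.0005  0.0001]
```

View pics/g6.png

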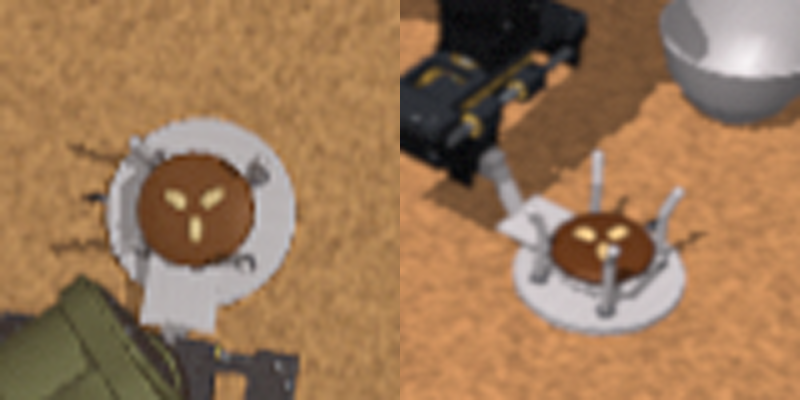

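The round is between the four rods and level: (195,210) in the top crop, (603,245) in the scene crop. I'll confirm the platform contact with a further small push.

Emit:
send_rows(xyz=[[0,0,0.1],[0,0,0.2],[0,0,0.3],[0,0,0.4],[0,0,0.5],[0,0,0.6],[0,0,0.7],[0,0,0.8],[0,0,0.8],[0,0,0.8]], dr=[[0,0,0],[0,0,0],[0,0,0],[0,0,0],[0,0,0],[0,0,0],[0,0,0],[0,0,0],[0,0,0],[0,0,0]])

```text
time: 28.75
position: [0.4637, 0.2211, 0.0544]
tool_rot: [-3.135, 0.192, -0.001]
ft_force: [-1.9, -0.0, 4.2]
grip_width: 0.204
grip_force: 50.0
```

```bash
python3 go.py 463.8 220.5 56 -7
```

```text
t 28.75 pos [463.7  221.1   54.45] xaxis yaw -7.0 zax [ 7.e-04  2.e-04 -1.e+00] f [-1.86 -0.03  4.23] tq [ 0.042 -0.004  0.025] w 17.7 50.0
xyz [ 0.2  0.6 -1.6] dr [-0.0003 -0.0007  0.    ]
```

Stiffness matches that on the sheet (about 3 N/mm), so this is the platform, with its top near 21 mm. I'll relax to a light contact and draw out.

Emit:
send_rows(xyz=[[0,0,-0.3],[0,0,-0.6],[0,0,-0.9],[0,0,-0.9],[-1,0,-0.9],[-3,0,-0.9],[-6,0,-0.9],[-9,0,-0.9],[-12,0,-0.9],[-15,0,-0.9]], dr=[[0,0,0],[0,0,0],[0,0,0],[0,0,0],[0,0,0],[0,0,0],[0,0,0],[0,0,0],[0,0,0],[0,0,0]])

```text
time: 29.58
position: [0.4482, 0.2228, 0.0551]
tool_rot: [3.136, -0.192, 0.001]
ft_force: [0.9, 0.1, 0.6]
grip_width: 0.199
grip_force: 50.0
```

```bash
python3 go.py 463.8 220.5 56 -7; python3 bis.py 8 | head -1
```

```text
t 29.58 pos [448.25 222.78  55.13] xaxis yaw -7.0 zax [ 4.e-04 -0.e+00 -1.e+00] f [0.88 0.14 0.62] tq [ 0.005 -0.347  0.002] w 17.3 50.0
xyz [15.7  0.4 -0.9] dr [-0.     -0.0004  0.    ]
top round world [582.4 201.6  37.6] tool xy [135.7   4.7]
```

Emit:
send_rows(xyz=[[-2,0,0],[-5,0,0],[-8,0,0],[-11,0,0],[-14,0,0],[-17,0,0],[-20,0,0],[-23,0,0],[-26,0,0],[-28,0,0]], dr=[[0,0,0],[0,0,0],[0,0,0],[0,0,0],[0,0,0],[0,0,0],[0,0,0],[0,0,0],[0,0,0],[0,0,0]])

```text
time: 30.52
position: [0.4204, 0.2263, 0.0551]
tool_rot: [3.136, -0.192, 0.0]
ft_force: [0.9, 0.4, 0.5]
grip_width: 0.204
grip_force: 50.0
```

```bash
python3 go.py 463.8 220.5 56 -7; python3 bis.py 8 | head -1
```

```text
t 30.52 pos [420.42 226.27  55.14] xaxis yaw -6.99 zax [ 3.e-04 -0.e+00 -1.e+00] f [0.88 0.38 0.54] tq [-0.034 -0.351 -0.067] w 17.7 50.0
xyz [43.8  0.4 -0.9] dr [-0.     -0.0003  0.0002]
top round world [582.5 201.5  37.5] tool xy [163.9   4.9]
```

Emit:
send_rows(xyz=[[-2,0,0],[-5,0,0],[-8,0,0],[-11,0,0],[-14,0,0],[-17,0,0],[-20,0,0],[-23,0,0],[-26,0,0],[-28,0,0]], dr=[[0,0,0],[0,0,0],[0,0,0],[0,0,0],[0,0,0],[0,0,0],[0,0,0],[0,0,0],[0,0,0],[0,0,0]])

```text
time: 31.45
position: [0.3926, 0.2297, 0.0551]
tool_rot: [3.136, -0.191, 0.0]
ft_force: [0.8, 0.5, -0.2]
grip_width: 0.2
grip_force: 50.0
```

Emit:
send_rows(xyz=[[-2,0,0],[-5,0,0],[-8,0,0],[-11,0,0],[-14,0,0],[-17,0,0],[-20,0,0],[-22,0,0],[-22,0,0],[-22,0,0]], dr=[[0,0,0],[0,0,0],[0,0,0],[0,0,0],[0,0,0],[0,0,0],[0,0,0],[0,0,0],[0,0,0],[0,0,0]])

```text
time: 32.28
position: [0.3712, 0.2323, 0.0552]
tool_rot: [-3.136, 0.192, -0.001]
ft_force: [-0.2, 0.7, -1.9]
grip_width: 0.2
grip_force: 50.0
```

```bash
python3 go.py 440 80 110 10; python3 bis.py 8 | head -1
cat > chk.py <<'E'
from h import *
from m2f import *
o={}
for n in('top','scene'):
    im=get_image(n)[:,:,::-1].copy(); cv2.imwrite(f'pics/{n}9.png',im); h=cv2.cvtColor(im,cv2.COLOR_BGR2HSV).astype(int)
    C=np.array([586,201,30.]); q=proj(n,C)[0].round().astype(int); m=np.zeros(im.shape[:2],np.uint8); sl=np.s_[q[1]-16:q[1]+17,q[0]-17:q[0]+18]
    m[sl]=(h[sl][...,1]>(110 if n=='top' else 150))&(h[sl][...,2]<150); l,lab,st,ce=cv2.connectedComponentsWithStats(m); m=(lab==1+np.argmax(st[1:,4])).astype(np.uint8)
    f=np.zeros_like(m); cv2.fillConvexPoly(f,cv2.convexHull(cont(m)),1); c=cont(f)
    for z in(21+8,): print(n,circ(plane(n,c,z/1000),39))
E
python3 chk.py
```

```text
t 32.28 pos [371.24 232.32  55.19] xaxis yaw -6.99 zax [ 6.e-04  1.e-04 -1.e+00] f [-0.17  0.66 -1.92] tq [ 0.124  0.103 -0.003] w 17.4 50.0
xyz [ 86.8 142.8 -54.8] dr [-0.     -0.0006 -0.2966]
top round world [   68.2 -2922.6  3197.1] tool xy [  83.4 3168.3]
top [583.  201.6  37.5]
scene [583.5 205.5  37.5]
```

Emit:
send_rows(xyz=[[0,0,-4],[0,0,-10],[0,0,-18],[0,0,-27],[0,0,-36],[0,0,-45],[0,0,-54],[0,0,-62],[0,0,-68],[0,0,-70]], dr=[[0,0,0],[0,0,0],[0,0,0],[0,0,0],[0,0,0],[0,0,0],[0,0,0],[0,0,0],[0,0,0],[0,0,0]])

```text
time: 33.32
position: [0.3719, 0.2326, 0.1265]
tool_rot: [-3.135, 0.192, -0.004]
ft_force: [0.5, -0.0, -1.4]
grip_width: 0.2
grip_force: 50.0
```

```bash
python3 go.py 473 10 100 8
```

```text
t 33.32 pos [371.87 232.63 126.47] xaxis yaw -7.01 zax [ 2.4e-03  6.0e-04 -1.0e+00] f [ 0.48 -0.03 -1.45] tq [ 0.061  0.072 -0.027] w 17.4 50.0
xyz [127.5 208.6  26.6] dr [-0.0006 -0.0024 -0.2619]
```

Emit:
send_rows(xyz=[[3,5,0],[9,15,0],[18,30,0],[28,46,0],[38,62,0],[48,79,0],[58,95,0],[68,111,0],[78,128,0],[88,144,0]], dr=[[0,0,0],[0,0,-0.02],[0,0,-0.04],[0,0,-0.06],[0,0,-0.08],[0,0,-0.1],[0,0,-0.12],[0,0,-0.14],[0,0,-0.16],[0,0,-0.18]])

```text
time: 34.15
position: [0.4408, 0.077, 0.1245]
tool_rot: [3.14, 0.092, -0.002]
ft_force: [0.0, 0.2, -1.3]
grip_width: 0.204
grip_force: 50.0
```

```bash
python3 go.py 473 10 60 8
```

```text
t 34.15 pos [440.81  77.01 124.48] xaxis yaw 3.35 zax [-1.e-03 -3.e-04 -1.e+00] f [ 0.    0.25 -1.27] tq [ 0.014  0.099 -0.014] w 17.8 50.0
xyz [28.3 68.8 64.5] dr [ 0.0002  0.001  -0.0812]
```

Emit:
send_rows(xyz=[[6,14,6],[12,28,14],[17,42,24],[22,54,34],[26,63,44],[28,68,53],[28,69,60],[28,69,64],[28,69,64.5],[28,69,64.5]], dr=[[0,0,-0.015],[0,0,-0.03],[0,0,-0.045],[0,0,-0.06],[0,0,-0.07],[0,0,-0.08],[0,0,-0.081],[0,0,-0.081],[0,0,-0.081],[0,0,-0.081]])

```text
time: 34.98
position: [0.4727, 0.0123, 0.0606]
tool_rot: [-3.133, -0.22, -0.0]
ft_force: [-0.1, -0.2, -2.3]
grip_width: 0.201
grip_force: 50.0
```

```bash
python3 go.py 473 10 34.5 8
```

```text
t 34.98 pos [472.73  12.29  60.58] xaxis yaw 8.02 zax [ 0.e+00  5.e-04 -1.e+00] f [-0.1  -0.2  -2.35] tq [ 0.019  0.126 -0.026] w 17.5 50.0
xyz [-0.1  2.3 26.1] dr [-0.0005 -0.0001  0.0004]
```

Emit:
send_rows(xyz=[[0,0,3],[0,0,8],[0,0,13],[0,0,17],[0,0,20],[0,0,22],[0,0,23.5],[0,0,24],[0,0,24],[0,0,24]], dr=[[0,0,0],[0,0,0],[0,0,0],[0,0,0],[0,0,0],[0,0,0],[0,0,0],[0,0,0],[0,0,0],[0,0,0]])

```text
time: 35.82
position: [0.4732, 0.0114, 0.0368]
tool_rot: [-3.134, -0.218, -0.001]
ft_force: [-0.4, -0.2, -0.7]
grip_width: 0.202
grip_force: 50.0
```

Emit:
send_rows(xyz=[[0,0,0.2],[0,0,0.4],[0,0,0.6],[0,0,0.8],[0,0,1],[0,0,1.2],[0,0,1.4],[0,0,1.6],[0,0,1.8],[0,0,2]], dr=[[0,0,0],[0,0,0],[0,0,0],[0,0,0],[0,0,0],[0,0,0],[0,0,0],[0,0,0],[0,0,0],[0,0,0]])

```text
time: 36.65
position: [0.4731, 0.0114, 0.0347]
tool_rot: [-3.134, -0.218, -0.001]
ft_force: [-0.8, 0.2, -1.1]
grip_width: 0.203
grip_force: 50.0
```

```bash
python3 go.py 473 10 34.5 8
```

```text
t 36.65 pos [473.07  11.42  34.71] xaxis yaw 7.95 zax [ 6.e-04  2.e-04 -1.e+00] f [-0.78  0.22 -1.09] tq [0.053 0.088 0.011] w 17.6 50.0
xyz [-0.3  1.4  0.2] dr [-0.0001 -0.0006 -0.0009]
```

Now I'll press to a very light contact, then release.

Emit:
send_rows(xyz=[[0,0,0.1],[0,0,0.2],[0,0,0.3],[0,0,0.4],[0,0,0.5],[0,0,0.6],[0,0,0.6],[0,0,0.6],[0,0,0.6],[0,0,0.6]], dr=[[0,0,0],[0,0,0],[0,0,0],[0,0,0],[0,0,0],[0,0,0],[0,0,0],[0,0,0],[0,0,0],[0,0,0]])

```text
time: 37.48
position: [0.4731, 0.0114, 0.0343]
tool_rot: [3.134, 0.218, 0.001]
ft_force: [-3.4, -0.3, 5.5]
grip_width: 0.202
grip_force: 50.0
```

```bash
python3 go.py 473 10 34.5 8
```

```text
t 37.48 pos [473.08  11.44  34.27] xaxis yaw 7.96 zax [ 6.e-04  0.e+00 -1.e+00] f [-3.4  -0.3   5.46] tq [-0.02   0.395 -0.045] w 17.5 50.0
xyz [-0.3  1.4 -0.2] dr [ 0.     -0.0006 -0.0008]
```

Emit:
send_rows(xyz=[[0,0,-0.2],[0,0,-0.2],[0,0,-0.2],[0,0,-0.2],[0,0,-0.2],[0,0,-0.2],[0,0,-0.2],[0,0,-0.2],[0,0,-0.2],[0,0,-0.2]], dr=[[0,0,0],[0,0,0],[0,0,0],[0,0,0],[0,0,0],[0,0,0],[0,0,0],[0,0,0],[0,0,0],[0,0,0]], jaw=50)

```text
time: 38.32
position: [0.473, 0.0114, 0.0343]
tool_rot: [-3.134, -0.218, -0.001]
ft_force: [-0.6, -0.8, -0.6]
grip_width: 0.574
grip_force: 0.0
```

Emit:
send_rows(xyz=[[0,0,-3],[0,0,-9],[0,0,-18],[0,0,-30],[0,0,-45],[0,0,-60],[0,0,-75],[0,0,-90],[0,0,-100],[0,0,-105]], dr=[[0,0,0],[0,0,0],[0,0,0],[0,0,0],[0,0,0],[0,0,0],[0,0,0],[0,0,0],[0,0,0],[0,0,0]])

```text
time: 39.15
position: [0.4741, 0.0115, 0.1415]
tool_rot: [3.133, 0.218, 0.006]
ft_force: [-0.1, 0.0, -0.3]
grip_width: 0.573
grip_force: 0.0
```

```bash
python3 go.py 473 10 34.5 8; python3 chk.py
python3 - <<'E'
from h import *
im=cv2.imread('pics/scene9.png'); h=cv2.cvtColor(im,cv2.COLOR_BGR2HSV).astype(int); m=np.zeros(im.shape[:2],np.uint8)
q=proj('scene',[577,26,2])[0].astype(int); sl=np.s_[q[1]-18:q[1]+19,q[0]-32:q[0]+33]; m[sl]=(h[sl][...,1]<75)&(h[sl][...,2]>110)
l,lab,st,ce=cv2.connectedComponentsWithStats(m); w=plane('scene',np.argwhere(lab==1+np.argmax(st[1:,4]))[:,::-1],.002); w=w[w[:,0]>w[:,0].max()-118]
print('blade',cv2.minAreaRect(w.astype(np.float32)))
# almonds: tilt check of the round's top through two views
for n in('top','scene'):
    im=cv2.imread(f'pics/{n}9.png'); h=cv2.cvtColor(im,cv2.COLOR_BGR2HSV).astype(int); q=proj(n,[583,202,36])[0].astype(int); sl=np.s_[q[1]-8:q[1]+9,q[0]-9:q[0]+10]
    m=np.zeros(im.shape[:2],np.uint8); m[sl]=(h[sl][...,2]>150)&(h[sl][...,1]>60); l,lab,st,ce=cv2.connectedComponentsWithStats(m); print(n,st[1:,4],plane(n,ce[1:],.038).round(1).tolist())
E
```

```text
t 39.15 pos [474.06  11.47 141.52] xaxis yaw 7.95 zax [ 3.8e-03 -3.0e-04 -1.0e+00] f [-0.15  0.   -0.29] tq [ 0.061 -0.035 -0.047] w 49.9 0.0
xyz [ -1.7   1.2 107. ] dr [ 0.0008 -0.0037 -0.0009]
top [582.9 201.5  37.6]
scene [583.6 205.5  37.4]
blade ((578.5514526367188, 25.20654296875), (118.24384307861328, 52.7591552734375), 8.075708389282227)
top [11 12 10] [[589.0, 214.4], [590.0, 189.0], [568.2, 200.5]]
scene [22  7  9 14 13 16] [[552.9, 221.4], [572.9, 239.3], [589.4, 242.1], [571.3, 201.1], [591.0, 213.9], [592.9, 189.1]]
```

```bash
python3 -c "
from bench import *
print(close_job())"
```

```text
the job is handed in; nothing more can be done
None
```

The job is handed in (39 s of the 69 s allowed, no verdict returned): by the camera and force readings the round lies flat on the platform, found by feel at about 21 mm, resting against the two front rods with its centre roughly 4 mm short of the gauge axis; the knife lies flat on the open worktop, contact forces stayed near 10 N or less, and the bowl, tub and mug were kept clear of but not re-measured.

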